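Ease an over-tightened ratchet clamp and re-tighten it click by click

ROBOT

A 6-joint arm with a two-finger parallel gripper is mounted at the origin on the work surface. World frame = base frame: x ahead of the robot, y to its left, z up, the work surface at z = 0. Lengths are in m, angles in rad, forces in N, time in s.
With the tool pointing down it reaches from about 0.25 to 0.775 m from the base axis. Payload 4 kg.
Tool frame: the origin (TCP) lies at the very end of the fingers, on their centre line; the grasp point (between the pads) lies 19 mm behind it; z points along the fingers, y is the line along which they close (so a half turn about z gives the same grasp; the last joint's range is limited). The gripper opens to 85 mm and grips with 20 to 120 N. Pads are 22 mm wide; open, the fingers measure 114 mm over their backs; the gripper's body (76 mm by 85 mm) begins 54 mm behind the grasp point. The pads swing forward as they close: fully open they stand 13 mm farther back than shut.
Start: joints at [1.168, 0.087, 1.371, -0, 1.684, -0.103], TCP at [0.162, 0.525, 0.231] pointing down, gripper open.
Joint ranges: [-3.1, 3.1], [-0.76, 2.03], [0.27, 2.55], [-1.08, 4.22], [0.17, 2.65], [-2.57, 2.57]. Speed limits (rad/s): [2.79, 2.79, 3.14, 3.14, 3.14, 3.14].

INTERFACE

Orientations are given as a rotation vector (axis times angle).
In Python, from station import robot gives the robot as it stands.
- The arm moves only by the shell command python3 -m pendant 'ROWS'. ROWS is JSON, a list of rows, each a list of 3 entries, a list of its own where there are three numbers: the finger opening in cm, from 0 to 8.54, then the shift along the world's x, y, z in cm, then the turn, a rotation vector about the world's x, y, z in rad. A call has 1 to 5 rows; each row shifts and turns the commanded pose from where the row before left it; what a row does not reach is not made up. A row lasts 1/10 s, in which the tool goes at most 50 mm and 8.59 degrees, less where a joint would pass 70% of its speed; a pose out of reach is approached as far as the arm can. A call with a gripper value outside its range is refused whole. The fingers move at their own pace and stop on an object; the grip force is fixed at half the most. Time passes only in rows, so rows that do not move let the fingers close. It gives the time, the measured TCP pose, the force, the opening and the grip force at its end, in the units of the state.
- robot.state(): the state, without advancing time (a new reading comes with each control period).
- robot.get_image(name): name is "scene" or "side" or "wrist"; returns the picture (420x560x3 uint8, red, green, blue); there is no depth.
- robot.get_calibration(name): a dict with "fx", "fy", "cx", "cy" (pixels), "T" (4x4, takes a point from camera to world coordinates); the wrist camera has in their place "mount" (4x4, takes a point from camera to tool coordinates, whose origin is the TCP and whose axes are the flange's). Camera axes: x right, y up, looking along -z (the intrinsics and any distortion apply to the point x, -y, -z); pixel columns grow to the right and rows downward; lengths in m; the calibration is good to about 2 mm. A picture is of the moment at which its call begins: read the wrist's pose just before it. get_calibration takes no time and is no camera call.
- robot.job_done(): hands the job in; it is judged then, once.
The state is a dict: "time": time; "qpos": joint angles; "joint_vel": joint speeds; "effort": joint torques, N m; "tool_pos": TCP position; "orientation": TCP orientation; "contact_force": force on the tool from outside, world axes, zero at the start; "torque": the same for the moment, N m; "gripper_width": finger opening in m; "gripper_force": force on a finger pad.
Only numpy, scipy, OpenCV 4.12 (cv2) and the standard library are available. Lean on these libraries where they do the work, as an engineer would, in place of code of your own. Each camera call takes 0.05 s, during which the arm holds its last target. There are 200 camera calls.

TASK

The ratchet clamp is squeezing the white printed bracket far too hard. Flip the pawl out, turn the knob back (anticlockwise) until the pad lets go of the bracket, flip the pawl back in, then tighten clockwise again one click at a time: counting the click that first makes the pad press the bracket as one, stop after click two, so that the ratchet holds it firmly but gently. Never force the knob back against the pawl, flick the pawl gently, and do not touch the bracket or disturb the other things on the bench.

Things in the scene. Friction and masses are not known exactly. Their poses are not given: they have to be found in the camera images.
- clamp: fixed ratchet clamp on an aluminium plate 12 mm thick (x -65 to 65, y -150 to 226 mm). Origin: on the knob axis at bench height; z up; its rack runs along +y to the bracket, the pawl stands on the -y side. Black housing 80 x 80 mm up to 34 mm high under the wheel. Two pawl cheeks, 6 mm thick, inner faces at x +-10 mm, stand at y -75 to -95 mm up to 55 mm high
- rack: the sliding rack; its steel head is 30 mm wide, 51 mm high, at y 90 to 106 mm of the clamp at the start. It carries a brass screw nose with the sprung rubber pad (28 mm across, 36 mm high). How far the nose is wound out (0 to 11 mm) differs each time and is not measured, so the knob angle at which the pad touches must be felt. Origin: as the clamp's at the start, moves along y
- knob: the turning part: steel wheel of radius 47 mm (36 to 44 mm above the bench) with 18 saw teeth 5 mm high on top at radius 36 to 46 mm, black hub (radius 18 mm, up to 66 mm high) and bar grip. Origin as the clamp's; its x axis lies along the bar. The knob's own drag is about 0.03 Nm plus 0.04 Nm per rad/s
- knob_grip (a point): middle of the knob's black bar grip, on the knob axis, 86 mm above the bench. The bar is 56 mm long, 14 mm wide and spans heights 66 to 106 mm; grip it across its 14 mm width from above with the fingertips above 67 mm. When the pawl is freed the knob springs back by itself by 50 to 120 degrees within 2 s; a few newtons stay on the pad, about 0.3 rad more lets go
- knob_turn (a joint): knob angle in rad, 0 at the start (bar along the clamp's x), grows clockwise from above (tightening), -3.2 to 0.4. Pawl in: it rests at -0.01 + n x 0.349 (n whole; one click = 20 degrees); 0.03 past such an angle the pawl has dropped in. Moves the rack 11.46 mm/rad (4 mm a click). Pad spring 1.8 N/mm: 7 N, 0.08 Nm a click after touching. Starts at 22 to 43 N
- pawl: L-shaped steel gravity pawl, 100 g. Origin on its hinge, 85 mm from the knob axis along the clamp's -y, 47 mm above the bench; hinge along the clamp's x. In: its arm (10 mm wide, 51 to 59 mm high) reaches towards the knob, tip in the teeth; its tab (14 wide, 8 thick) stands up to 99 mm. Push the tab away from the knob past 45 degrees: it falls over and stays out
- pawl_tab (a point): end of the pawl's tab, 52 mm from the hinge: above it when in; 137 mm from the knob axis when out. When out the tab lies level, pointing away from the knob, and the arm stands up to 98 mm above the bench, 4 to 14 mm beyond the hinge; push the arm towards the knob past 50 degrees and it falls back in
- pawl_swing (a joint): pawl angle in rad: 0 is in (tip behind a tooth), up to 0.14 while it rides over a tooth, 1.62 is fully out
- bracket: white printed U-shaped bracket, 60 mm (x) x 50 mm (y) x 50 mm, 80 g, loose, standing on the plate between pad and fence. Origin: centre of its underside. Not to be touched by the robot
- fence: fixed aluminium block 100 x 20 x 50 mm at the +y end of the plate; origin at the middle of the lower edge of the face that the bracket rests against
- spool: bystander: black filament spool lying flat, 160 mm across, 50 mm high; origin at the centre of its underside
- scraper: bystander: print scraper (spatula) lying on the bench; origin about mid length, on its underside
- glue: bystander: white glue bottle, 44 mm across, 110 mm high; origin at the centre of its underside

How it is judged:
By the outcome, as a careful person would: the job done as asked, in the order asked, and still so for the second after the job is handed in, with the robot touching nothing.
It also fails if it takes over 58 s, if anything falls off the work surface, if the arm or the gripper's body presses on something with over 40 N, if the wrist force passes 120 N, or if a joint passes its speed limit or range.

## Working session

There is one attempt and no reset: what is moved stays moved. The work goes in short steps, Python scripts to look and compute and a shell command to move; the robot and the scene stay as the last step left them, time stands still between calls to the robot, and variables do not carry over. Pictures are saved under pics/ and viewed, at most 10 in all, crops included, and the job is handed in when it is done.

```bash
mkdir -p pics; ls
python3 - <<'E'
from station import robot
import cv2,json,numpy as np
np.set_printoptions(precision=4,suppress=True)
s=robot.state(); print(s)
for n in("scene","side","wrist"):
    im=robot.get_image(n); cv2.imwrite(f"pics/{n}0.png",im[:,:,::-1])
    c=robot.get_calibration(n); print(n,{k:np.array(v) for k,v in c.items()})
a=[cv2.imread(f"pics/{n}0.png") for n in("scene","side")]
E
```

```text
pics
{'time': 0.0, 'qpos': array([ 1.1679,  0.088 ,  1.3723, -0.    ,  1.6836, -0.1031]), 'joint_vel': array([-0.0001,  0.0009, -0.0006, -0.0021,  0.0003, -0.0014]), 'effort': array([  0.0003, -35.1872, -31.3271,  -0.0002,   0.0107,   0.    ]), 'tool_pos': array([0.1622, 0.525 , 0.2301]), 'orientation': array([-0.469 , -3.1058,  0.0035]), 'contact_force': array([-0.3397,  0.5644,  0.7139]), 'torque': array([-0.0126,  0.026 , -0.0015]), 'gripper_force': 0.0, 'gripper_width': 0.08534530249295603}
scene {'fx': array(473.4552), 'fy': array(473.4552), 'cx': array(288.7576), 'cy': array(209.5182), 'T': array([[-0.5287, -0.6863,  0.4995,  1.2107],
       [ 0.8488, -0.4322,  0.3046,  0.4576],
       [ 0.0069,  0.585 ,  0.811 ,  1.2912],
       [ 0.    ,  0.    ,  0.    ,  1.    ]])}
side {'fx': array(486.1221), 'fy': array(486.1221), 'cx': array(274.0678), 'cy': array(214.1374), 'T': array([[ 0.9247,  0.2155, -0.3138,  0.0832],
       [-0.3802,  0.5632, -0.7337, -0.9789],
       [ 0.0186,  0.7977,  0.6027,  0.8991],
       [ 0.    ,  0.    ,  0.    ,  1.    ]])}
wrist {'fx': array(366.4138), 'fy': array(366.4138), 'cx': array(272.5801), 'cy': array(210.9407), 'mount': array([[-0.0003,  0.9646,  0.2636,  0.0652],
       [ 1.    ,  0.0001,  0.0006,  0.0003],
       [ 0.0006,  0.2636, -0.9646, -0.1427],
       [ 0.    ,  0.    ,  0.    ,  1.    ]])}
```

View pics/scene0.png

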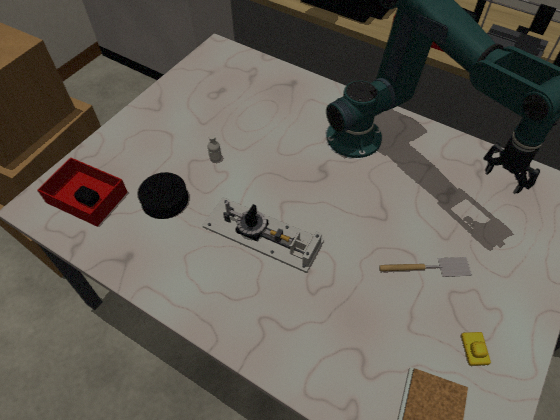

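View pics/side0.png

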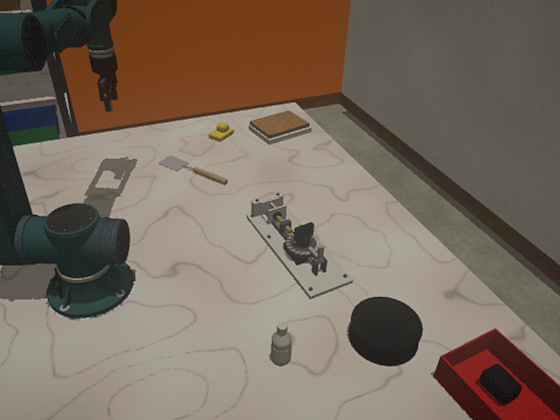

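The scene view shows the clamp with its knob at about (252,212), pawl at (231,208) and fence at (318,250). In the side view the knob is at (303,237) and the pawl at (319,262). Next I'll make a rough triangulation.

```bash
cat > h.py <<'E'
from station import robot
import numpy as np, cv2
from scipy.spatial.transform import Rotation as R
np.set_printoptions(precision=4,suppress=True)
def camT(n,s=None):
    c=robot.get_calibration(n)
    if n!="wrist": return c,np.array(c["T"])
    s=s or robot.state()
    W=np.eye(4); W[:3,:3]=R.from_rotvec(s["orientation"]).as_matrix(); W[:3,3]=s["tool_pos"]
    return c,W@np.array(c["mount"])
def ray(n,u,v,s=None):
    c,T=camT(n,s); d=T[:3,:3]@np.array([(u-c["cx"])/c["fx"],-(v-c["cy"])/c["fy"],-1]); return T[:3,3],d
def plane(n,u,v,z,s=None):
    o,d=ray(n,u,v,s); return o+d*(z-o[2])/d[2]
def tri(*rs):
    A=0;b=0
    for o,d in rs:
        d=d/np.linalg.norm(d);P=np.eye(3)-np.outer(d,d);A=A+P;b=b+P@o
    return np.linalg.solve(A,b)
def proj(n,p,s=None):
    c,T=camT(n,s); q=np.linalg.inv(T)@np.append(p,1); return np.array([c["cx"]-c["fx"]*q[0]/q[2],c["cy"]+c["fy"]*q[1]/q[2]])
E
python3 - <<'E'
from h import *
print("knob top",tri(ray("scene",252,207),ray("side",304,226)))
print("plane", plane("scene",252,207,.106),plane("side",304,226,.106))
print("fence",plane("scene",323,238,.062), "pawl",tri(ray("scene",229,205),ray("side",318,252)))
for p in [(205,225),(308,270),(325,234)]: print(p,plane("scene",*p,.012))
for p in [(310,297),(353,281),(248,217)]: print(p,plane("side",*p,.012))
a=[cv2.resize(cv2.imread("pics/scene0.png")[190:280,190:340],None,fx=4,fy=4,interpolation=2),cv2.resize(cv2.imread("pics/side0.png")[185:305,240:360],None,fx=3,fy=3,interpolation=2)]
o=np.zeros((600,800,3),np.uint8)
a=[cv2.resize(a[0],(420,252)),cv2.resize(a[1],(370,370))]
o[:252,:420]=a[0];o[:370,425:795]=a[1];cv2.imwrite("pics/crop.png",o[:380])
E
```

```text
knob top [ 0.5422 -0.0899  0.1112]
plane [ 0.5332 -0.0889  0.106 ] [ 0.5499 -0.0894  0.106 ]
fence [0.4891 0.1419 0.062 ] pawl [ 0.5521 -0.168   0.0799]
(205, 225) [ 0.6205 -0.2204  0.012 ]
(308, 270) [0.5846 0.1472 0.012 ]
(325, 234) [0.443 0.127 0.012]
(310, 297) [ 0.4988 -0.2455  0.012 ]
(353, 281) [ 0.6263 -0.2355  0.012 ]
(248, 217) [0.4666 0.1157 0.012 ]
```

View pics/crop.png

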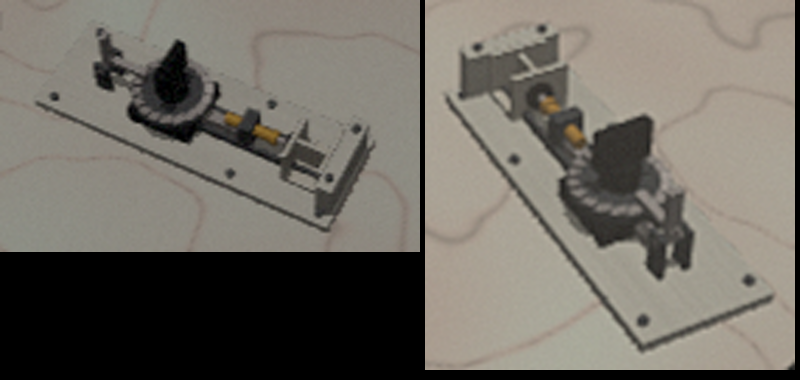

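The crop shows the clamp's +y axis lying about 5° past world y. The knob axis is near (0.542,-0.09) and the pawl tab is up near (0.551,-0.17). I'll move above the pawl with the fingers closed and look from the wrist.

```bash
python3 -m pendant '[[0,[2.4,-4.2,0],[0,0,-0.075]],[0,[2.4,-4.2,0],[0,0,-0.075]],[0,[2.4,-4.2,0],[0,0,-0.075]],[0,[2.4,-4.2,0],[0,0,-0.075]],[0,[2.4,-4.2,0],[0,0,-0.075]]]'
python3 -m pendant '[[0,[2.4,-4.2,0],[0,0,-0.075]],[0,[2.4,-4.2,0],[0,0,-0.075]],[0,[2.4,-4.2,0],[0,0,-0.075]],[0,[2.4,-4.2,0],[0,0,-0.075]],[0,[2.4,-4.2,0],[0,0,-0.075]]]'
python3 -m pendant '[[0,[2.4,-4.2,0],[0,0,-0.075]],[0,[2.4,-4.2,0],[0,0,-0.075]],[0,[2.4,-4.2,0],[0,0,-0.075]],[0,[2.4,-4.2,0],[0,0,-0.075]],[0,[2.4,-4.2,0],[0,0,-0.075]]]'
python3 -m pendant '[[0,[2.4,-4.2,0],[0,0,-0.06]],[0,[0,0,0],[0,0,0]],[0,[0,0,0],[0,0,0]]]'
python3 - <<'E'
from h import *
import pickle
s=robot.state(); im=robot.get_image("wrist"); cv2.imwrite("pics/w1.png",im[:,:,::-1]); pickle.dump(s,open("w1.pkl","wb"))
print(s["time"],s["tool_pos"],s["orientation"],s["qpos"])
M=R.from_rotvec(s["orientation"]).as_matrix(); print(np.degrees(np.arctan2(M[1,1],M[0,1])))
E
```

```text
time: 0.65
tool_pos: [0.2828, 0.3137, 0.231]
orientation: [1.043, 2.963, -0.0]
contact_force: [0.5, -0.4, 0.8]
gripper_width: 0.0118
gripper_force: 0.0
time: 1.15
tool_pos: [0.4028, 0.1036, 0.2313]
orientation: [1.579, 2.716, 0.001]
contact_force: [0.1, 0.6, 0.4]
gripper_width: 0.0002
gripper_force: 0.0
time: 1.65
tool_pos: [0.5229, -0.1065, 0.231]
orientation: [-2.057, -2.374, -0.0]
contact_force: [0.0, 1.1, 0.3]
gripper_width: -0.0002
gripper_force: 0.0
time: 1.95
tool_pos: [0.5462, -0.1472, 0.23]
orientation: [-2.124, -2.311, 0.001]
contact_force: [-1.2, 0.4, -0.7]
gripper_width: 0.0001
gripper_force: 0.0
1.95 [ 0.5462 -0.1472  0.23  ] [-2.1236 -2.3112  0.0009] [-0.3637  0.1246  1.3325  0.0005  1.6873 -0.4482]
4.845240422932446
```

View pics/w1.png

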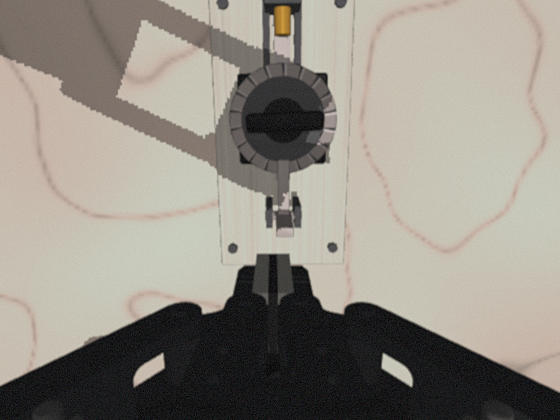

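The wrist view shows the wheel centred at about (283,118) and the bar top from (246,122) to (323,121). The pawl tab top is at about (285,231) and the plate's near corners are at (221,264) and (345,263).

Run:
```python
from h import *
import pickle
s=pickle.load(open("w1.pkl","rb"))
im=cv2.imread("pics/w1.png"); hsv=cv2.cvtColor(im,cv2.COLOR_BGR2HSV)
g=cv2.cvtColor(im,cv2.COLOR_BGR2GRAY)
m=(g<32).astype(np.uint8); m[:90]=0;m[150:]=0;m[:,:225]=0;m[:,345:]=0
n,l,st,c=cv2.connectedComponentsWithStats(m)
for i in range(1,n):
    if st[i,4]>100: print(st[i],c[i])
w=[plane("wheel"and"wrist",u,v,.049,s) for u,v in[(229,118),(337,118),(283,63),(283,173)]]
print("wheel pts",*w, "x-mid",(w[0]+w[1])/2,"y-mid",(w[2]+w[3])/2)
print("bar ends",plane("wrist",246,122,.106,s),plane("wrist",324,121,.106,s))
b=plane("wrist",285,121.5,.106,s);print("bar mid",b)
print("tab",plane("wrist",285,231,.099,s))
L=plane("wrist",221,264,.012,s);Rr=plane("wrist",345,263,.012,s)
print("corners",L,Rr,np.linalg.norm(L-Rr),"yaw",np.degrees(np.arctan2(*(Rr-L)[1::-1])))
L2=plane("wrist",210,20,.012,s);R2=plane("wrist",353,20,.012,s);print(L2,R2,np.linalg.norm(L2-R2))
```

```text
[ 246   98   78   45 1935] [283.5457 120.6589]
wheel pts [ 0.5049 -0.0899  0.049 ] [ 0.5971 -0.0821  0.049 ] [ 0.547  -0.0422  0.049 ] [ 0.5553 -0.1333  0.049 ] x-mid [ 0.551 -0.086  0.049] y-mid [ 0.5511 -0.0877  0.049 ]
bar ends [ 0.5236 -0.0901  0.106 ] [ 0.5785 -0.0848  0.106 ]
bar mid [ 0.5511 -0.0874  0.106 ]
tab [ 0.5591 -0.1709  0.099 ]
corners [ 0.5001 -0.2418  0.012 ] [ 0.6312 -0.2295  0.012 ] 0.1316244356482958 yaw 5.376956097236381
[ 0.4792 -0.0074  0.012 ] [0.6065 0.0033 0.012 ] 0.12780843517572846
```

```bash
python3 -m pendant '[[0,[0.5,0,-4.8],[0,0,0]],[0,[0.5,0,-4.8],[0,0,0]],[0,[0,0,-4.0],[0,0,0.005]],[0,[0,0,-1.0],[0,0,0]],[0,[0,0,0],[0,0,0]]]'
python3 -m pendant '[[0,[0.07,-0.8,0],[0,0,0]],[0,[0.04,-0.4,0],[0,0,0]],[0,[0.04,-0.4,0],[0,0,0]],[0,[0.04,-0.4,0],[0,0,0]],[0,[0.04,-0.4,0],[0,0,0]]]'
python3 -m pendant '[[0,[0.04,-0.4,0],[0,0,0]],[0,[0.04,-0.4,0],[0,0,0]],[0,[0.04,-0.4,0],[0,0,0]],[0,[0.04,-0.4,0],[0,0,0]],[0,[0.04,-0.4,0],[0,0,0]]]'
```

```text
time: 2.5
tool_pos: [0.555, -0.1448, 0.0842]
orientation: [-2.114, -2.32, 0.002]
contact_force: [-0.4, 0.3, -0.5]
gripper_width: -0.0001
gripper_force: 0.0
time: 3.0
tool_pos: [0.5592, -0.1713, 0.0862]
orientation: [2.118, 2.319, 0.001]
contact_force: [0.7, 0.2, 0.5]
gripper_width: 0.0002
gripper_force: 0.1
time: 3.5
tool_pos: [0.5607, -0.1909, 0.0852]
orientation: [-2.118, -2.32, 0.0]
contact_force: [-0.1, -0.1, -0.1]
gripper_width: -0.0
gripper_force: 0.0
```

```bash
python3 -m pendant '[[0,[0.04,-0.4,-0.1],[0,0,0]],[0,[0.04,-0.4,0],[0,0,0]],[0,[0,0,0],[0,0,0]],[0,[0,0,4],[0,0,0]],[0,[0,0,4.5],[0,0,0]]]'
python3 -m pendant '[[0,[0,0,5],[0,0,0]],[0,[0,0,0],[0,0,0]],[0,[0,0,0],[0,0,0]]]'
python3 - <<'E'
from h import *
import pickle
s=robot.state(); im=robot.get_image("wrist"); cv2.imwrite("pics/w2.png",im[:,:,::-1]); pickle.dump(s,open("w2.pkl","wb"))
print(s["time"],s["tool_pos"],s["qpos"])
E
```

```text
time: 4.0
tool_pos: [0.5599, -0.1977, 0.1673]
orientation: [-2.114, -2.315, 0.003]
contact_force: [0.4, -0.6, 1.4]
gripper_width: -0.0002
gripper_force: 0.0
time: 4.3
tool_pos: [0.5625, -0.1988, 0.222]
orientation: [2.115, 2.317, 0.003]
contact_force: [-1.0, 1.4, -0.6]
gripper_width: -0.0001
gripper_force: 0.0
4.3 [ 0.5625 -0.1988  0.222 ] [-0.4348  0.1893  1.2746  0.0001  1.6725 -0.526 ]
```

View pics/w2.png

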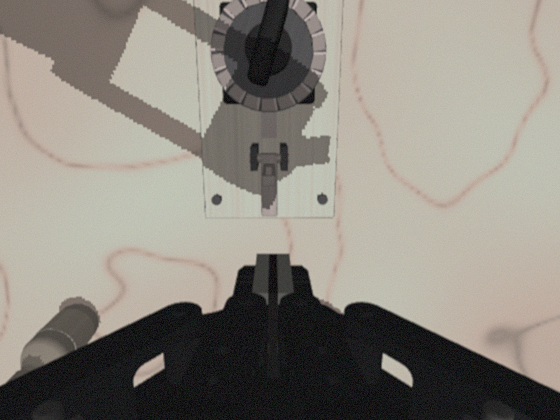

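The picture shows the pawl lying out with its tab at (269,200), and the knob sprung back with the bar from (276,0) to (262,80). I'll move closer and wait for it to settle, then measure the bar angle.

```bash
python3 -m pendant '[[4.5,[-0.3,3.0,0],[0,0,-0.05]],[4.5,[-0.3,3.0,0],[0,0,-0.05]],[4.5,[0,0,0],[0,0,-0.05]],[4.5,[0,0,0],[0,0,-0.05]],[4.5,[0,0,0],[0,0,-0.05]]]'
python3 -m pendant '[[4.5,[0,0,0],[0,0,0]],[4.5,[0,0,0],[0,0,0]],[4.5,[0,0,0],[0,0,0]],[4.5,[0,0,0],[0,0,0]],[4.5,[0,0,0],[0,0,0]]]'
python3 - <<'E'
from h import *
import pickle
for k in "ab":
    s=robot.state(); im=robot.get_image("wrist"); cv2.imwrite(f"pics/w3{k}.png",im[:,:,::-1]); pickle.dump(s,open("w3.pkl","wb"))
    print(s["time"],s["tool_pos"])
M=R.from_rotvec(s["orientation"]).as_matrix(); print("yaw",np.degrees(np.arctan2(M[1,1],M[0,1])))
g=cv2.cvtColor(im,cv2.COLOR_RGB2GRAY)
u,v=proj("wrist",[.5511,-.0872,.106],s); print(u,v)
m=(g<32).astype(np.uint8); k=np.zeros_like(m); cv2.circle(k,(int(u),int(v)),48,1,-1); m*=k
n,l,st,c=cv2.connectedComponentsWithStats(m); i=1+np.argmax(st[1:,4]); print(st[i],c[i])
ys,xs=np.where(l==i); p=np.c_[xs,ys]
for box in [cv2.minAreaRect(p.astype(np.float32))]:
    b=cv2.boxPoints(box); print(box); q=np.array([plane("wrist",*x,.106,s) for x in b]); print(q)
E
```

```text
time: 4.85
tool_pos: [0.5544, -0.1377, 0.2165]
orientation: [-2.389, -2.034, 0.004]
contact_force: [0.7, 0.6, -0.5]
gripper_width: 0.0452
gripper_force: 0.0
time: 5.35
tool_pos: [0.5555, -0.1386, 0.2192]
orientation: [-2.391, -2.038, 0.0]
contact_force: [-0.4, -0.2, -0.1]
gripper_width: 0.045
gripper_force: 0.0
5.35 [ 0.5555 -0.1386  0.2192]
5.4 [ 0.5555 -0.1386  0.2193]
yaw -9.10560329311706
252.21897436959253 135.79903076395163
[ 233   94   45   82 2206] [253.806  133.9275]
((253.45913696289062, 134.87680053710938), (44.908756256103516, 79.01414489746094), 21.447736740112305)
[[ 0.5243 -0.1021  0.106 ]
 [ 0.5529 -0.0572  0.106 ]
 [ 0.5787 -0.0719  0.106 ]
 [ 0.5512 -0.1182  0.106 ]]
```

View pics/w3b.png

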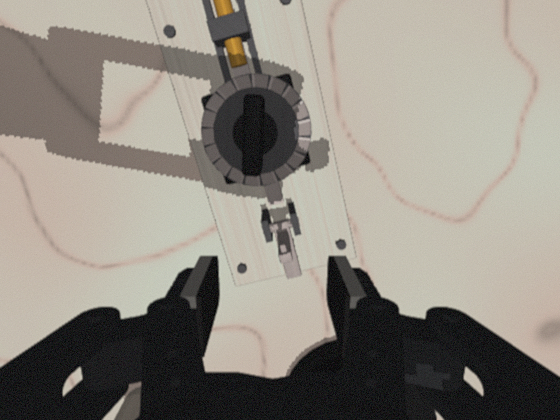

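The bar now runs from about (255,96) to (252,174), the wheel is centred near (256,131) and the pawl still lies out.

Run:
```python
from h import *
import pickle
s=pickle.load(open("w3.pkl","rb"))
g=cv2.cvtColor(cv2.imread("pics/w3b.png"),cv2.COLOR_BGR2GRAY)
for r in (100,110,150,160,168): print(r,g[r,235:275])
a,b=plane("wrist",255,97,.106,s),plane("wrist",252,173,.106,s)
print(a,b,np.linalg.norm(a-b),(a+b)/2,np.degrees(np.arctan2(*(a-b)[1::-1])))
g=cv2.GaussianBlur(g,(3,3),0)
for t in (15,18,21):
    m=(g<t).astype(np.uint8); k=np.zeros_like(m); cv2.circle(k,(253,135),44,1,-1); m*=k
    m=cv2.morphologyEx(m,cv2.MORPH_OPEN,np.ones((3,3)))
    ys,xs=np.where(m); sel=(abs(ys-135)>20)
    lin=cv2.fitLine(np.c_[xs,ys][sel].astype(np.float32),cv2.DIST_HUBER,0,.01,.01).ravel(); print(t,m.sum(),lin)
```

```text
100 [46 51 53 50 51 45 48 45 40 10 22 31 24 28 25 26 25 20 28 29 32 25 31 23
 27 15 13 25 15 36 43 58 48 50 51 51 49 54 53 53]
110 [47 50 48 54 48 53 48 46 27  9 23 23 28 18 18 31 30 27 15 28 33 12 25 22
 29 28 22 28 17 30 49 48 49 50 54 54 56 52 50 51]
150 [48 50 50 48 46 37 29 11 15 20 16 21 26 25 26 30 15 31 33 18 22 22  9 23
 19 15 20 10 23 16 27 27 22 27 36 39 52 52 51 51]
160 [51 48 48 51 51 42 40 31 23 13 25 25 24 18 17 22 27 20 19 20 12 29 24 28
 18 19 12 16 48 49 47 48 50 43 57 52 55 50 54 52]
168 [76 66 56 49 49 44 44 24 16 26 16 19 28 23 18 26 24 29 30 25 28 20 25 16
 25 15 24 45 47 47 47 50 51 53 49 53 54 49 53 52]
[ 0.5573 -0.0624  0.106 ] [ 0.5465 -0.1125  0.106 ] 0.05123072876516725 [ 0.5519 -0.0875  0.106 ] 77.79140244813213Traceback (most recent call last):
  File "<stdin>", line 13, in <module>
cv2.error: OpenCV(4.12.0) /io/opencv/modules/imgproc/src/linefit.cpp:50: error: (-215:Assertion failed) count > 0 in function 'fitLine2D_wods'
```

```bash
python3 -m pendant '[[4.5,[-0.2,2.6,-2],[0,0,-0.045]],[4.5,[-0.2,2.5,-4],[0,0,0]],[4.5,[0,0,-4.5],[0,0,0]],[4.5,[0,0,-3],[0,0,0]],[4.5,[0,0,-0.6],[0,0,0]]]'
python3 -m pendant '[[4.5,[0,0,0],[0,0,0]],[4.5,[0,0,0],[0,0,0]]]'
python3 -c '
from h import *
s=robot.state();print(s["tool_pos"],s["torque"],s["qpos"]);M=R.from_rotvec(s["orientation"]).as_matrix(); print("yaw",np.degrees(np.arctan2(M[1,1],M[0,1])))'
```

```text
time: 5.95
tool_pos: [0.5483, -0.0864, 0.0735]
orientation: [-2.43, -1.98, 0.009]
contact_force: [-0.9, 0.8, -1.1]
gripper_width: 0.045
gripper_force: 0.0
time: 6.15
tool_pos: [0.5531, -0.0881, 0.0807]
orientation: [2.434, 1.981, 0.004]
contact_force: [0.2, 0.8, 1.0]
gripper_width: 0.0449
gripper_force: 0.0
[ 0.5531 -0.0881  0.0807] [ 0.0092 -0.0044  0.0098] [-0.2592  0.184   1.5667  0.      1.3867 -0.0549]
yaw -11.706500726751214
```

```bash
python3 -m pendant '[[4.5,[0,0,-0.2],[0,0,0]],[4.5,[0,0,0],[0,0,0]],[4.5,[0,0,0],[0,0,0]]]'
python3 -c '
from h import *
s=robot.state();print(s["tool_pos"],s["torque"],s["joint_vel"])'
```

```text
time: 6.45
tool_pos: [0.5521, -0.0878, 0.0775]
orientation: [2.435, 1.982, 0.002]
contact_force: [0.2, 0.5, 0.2]
gripper_width: 0.0453
gripper_force: 0.0
[ 0.5521 -0.0878  0.0775] [0.0093 0.0031 0.0599] [ 0.0003  0.0059  0.0064  0.0005 -0.0005 -0.0001]
```

```bash
cat >> h.py <<'E'
def yaw(s):
    M=R.from_rotvec(s["orientation"]).as_matrix(); return np.arctan2(M[1,1],M[0,1])
def feel(n=6):
    out=[]
    for i in range(n):
        s=robot.state(); out.append(np.r_[s["torque"],s["contact_force"],yaw(s),s["tool_pos"]])
        if i<n-1: robot.get_image("wrist")
    o=np.array(out); 
    ph=-(o[:,6].mean()+np.radians(84.8))
    print("t %.2f"%s["time"],"tz",o[:,2].mean().round(4),"+-",o[:,2].std().round(3),"F",o[:,3:6].mean(0).round(2),"yaw",np.degrees(o[:,6].mean()).round(2),"knob",ph.round(4),"pos",o[:,7:].mean(0),"w",round(s["gripper_width"],4),"gf",round(s["gripper_force"],1))
E
python3 -c 'from h import *; feel(6)'
python3 -m pendant '[[4.5,[-0.1,0.05,0],[0,0,0]],[0,[0,0,0],[0,0,0]],[0,[0,0,0],[0,0,0]],[0,[0,0,0],[0,0,0]],[0,[0,0,0],[0,0,0]]]'
python3 -c 'from h import *; feel(6)'
```

```text
t 6.70 tz -0.0024 +- 0.035 F [0.03 0.19 0.17] yaw -11.69 knob -1.276 pos [ 0.5518 -0.0876  0.0769] w 0.0453 gf 0.0
time: 7.2
tool_pos: [0.5496, -0.0868, 0.0764]
orientation: [-2.435, -1.983, 0.002]
contact_force: [-4.8, 0.2, 3.2]
gripper_width: 0.0129
gripper_force: 59.8
t 7.45 tz 0.0338 +- 0.043 F [-5.47  0.79  3.86] yaw -11.68 knob -1.2762 pos [ 0.5496 -0.0868  0.0764] w 0.013 gf 59.8
```

```bash
python3 -m pendant '[[0,[-0.12,0,0],[0,0,0]],[0,[0,0,0],[0,0,0.05]],[0,[0,0,0],[0,0,0.05]],[0,[0,0,0],[0,0,0]]]' >/dev/null
python3 -c 'from h import *; feel(10)'
python3 -m pendant '[[0,[0,0,0],[0,0,0.05]],[0,[0,0,0],[0,0,0.05]],[0,[0,0,0],[0,0,0]]]' >/dev/null
python3 -c 'from h import *; feel(10)'
python3 -m pendant '[[0,[0,0,0],[0,0,0.05]],[0,[0,0,0],[0,0,0.05]],[0,[0,0,0],[0,0,0]]]' >/dev/null
python3 -c 'from h import *; feel(10)'
python3 -m pendant '[[0,[0,0,0],[0,0,0.05]],[0,[0,0,0],[0,0,0.05]],[0,[0,0,0],[0,0,0]]]' >/dev/null
python3 -c 'from h import *; feel(10)'
```

```text
t 8.30 tz 0.0002 +- 0.036 F [-2.02  1.59  2.72] yaw -5.99 knob -1.3756 pos [ 0.5495 -0.0868  0.0765] w 0.0132 gf 59.6
t 9.05 tz -0.0225 +- 0.051 F [-1.77  2.63  3.63] yaw -0.26 knob -1.4755 pos [ 0.5494 -0.0868  0.0765] w 0.0132 gf 59.7
t 9.80 tz -0.0061 +- 0.034 F [-1.92  4.08  4.33] yaw 5.47 knob -1.5755 pos [ 0.5494 -0.0869  0.0764] w 0.0129 gf 59.8
t 10.55 tz -0.0012 +- 0.042 F [-1.98  4.37  4.65] yaw 11.19 knob -1.6754 pos [ 0.5494 -0.0869  0.0764] w 0.0131 gf 59.9
```

```bash
python3 -m pendant '[[0,[-0.06,0.13,0.1],[0,0,0]],[0,[0,0,0],[0,0,0.06]],[0,[0,0,0],[0,0,0.06]],[0,[0,0,0],[0,0,0.06]],[0,[0,0,0],[0,0,0]]]' >/dev/null
python3 - <<'E'
from h import *
feel(8)
a=robot.get_image("wrist")[:,:,::-1]; b=robot.get_image("side")[:,:,::-1];c=robot.get_image("scene")[:,:,::-1]
b=cv2.resize(b[180:270,235:325],(380,380),interpolation=2); c=cv2.resize(c[205:275,250:335],(380,313),interpolation=2)
o=np.zeros((600,800,3),np.uint8); o[:280,:373]=cv2.resize(a,(373,280)); o[:380,400:780]=b; o[285:598,:380]=c
cv2.imwrite("pics/v4.png",o)
E
```

```text
t 11.40 tz -0.0173 +- 0.039 F [ 3.8  -1.85 -4.97] yaw 21.46 knob -1.8546 pos [ 0.5492 -0.0868  0.0765] w 0.0135 gf 58.5
```

View pics/v4.png

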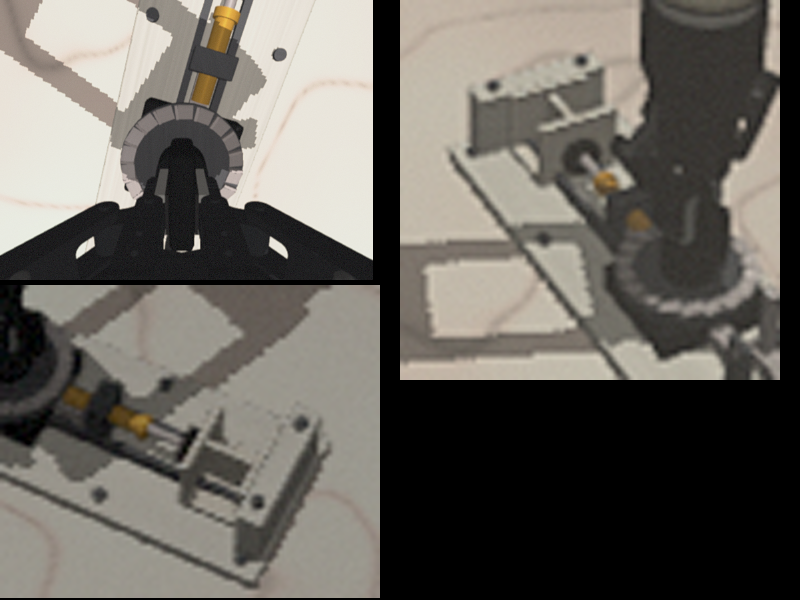

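The crops show the pad close to the bracket's near wall, and the fixed views are too coarse to judge the gap. I'll let go of the knob and look straight down at the pad from the wrist.

```bash
python3 -m pendant '[[4.5,[0,0,0],[0,0,0]],[4.5,[0,0,0],[0,0,0]],[4.5,[0,0,4],[0,0,0]],[4.5,[0,0,4.5],[0,0,0]],[4.5,[0,0,4],[0,0,-0.14]]]'
python3 -m pendant '[[4.5,[-0.3,3.5,0],[0,0,-0.14]],[4.5,[-0.3,3.5,0],[0,0,0]],[4.5,[0,0,0],[0,0,0]],[4.5,[0,0,0],[0,0,0]],[4.5,[0,0,0],[0,0,0]]]'
python3 - <<'E'
from h import *
import pickle
s=robot.state(); im=robot.get_image("wrist")[:,:,::-1]; cv2.imwrite("pics/w5.png",im); pickle.dump(s,open("w5.pkl","wb"))
print(s["time"],s["tool_pos"],np.degrees(yaw(s)))
d=np.array([-.0906,.9959,0]);O=np.array([.5494,-.0869,0])
for y in(90,106,130,150): print(y,proj("wrist",O+d*y/1e3+[0,0,.05],s))
E
```

```text
time: 12.05
tool_pos: [0.5483, -0.0856, 0.2045]
orientation: [1.949, 2.464, -0.0]
contact_force: [0.4, -0.5, 0.9]
gripper_width: 0.0451
gripper_force: 0.0
time: 12.55
tool_pos: [0.5425, -0.0163, 0.2023]
orientation: [2.113, 2.325, -0.001]
contact_force: [-0.5, -0.1, 0.2]
gripper_width: 0.0447
gripper_force: 0.0
12.55 [ 0.5425 -0.0163  0.2023] 5.474134965065092
90 [271.6301 171.0206]
106 [271.7078 151.1289]
130 [271.8287 120.1906]
150 [271.9335  93.3427]
```

View pics/w5.png

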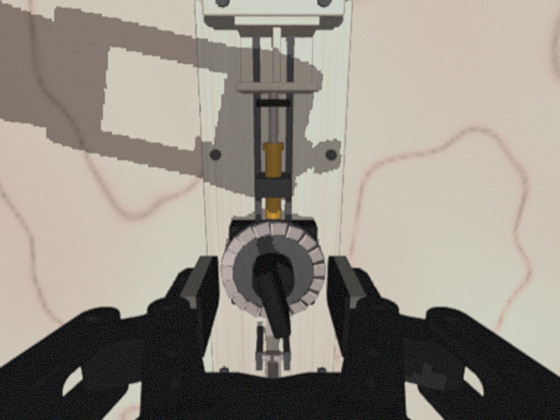

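The wrist view shows the pad as a dark bar at rows 99–106, columns 256–291. The bracket's near wall is at rows 82–91 and a visible gap lies between them, so the pad has let go. The pawl is still out at (272,350).

Run:
```python
from h import *
import pickle
s=pickle.load(open("w5.pkl","rb"))
g=cv2.cvtColor(cv2.imread("pics/w5.png"),cv2.COLOR_BGR2GRAY)
print("col prof rows 76-110 at 262-268", g[76:112,259:268].mean(1).round(0))
print("cols wall", g[76:112,282:288].mean(1).round(0))
print("row pad", g[102:105,248:300].mean(0).round(0))
print("row wall", g[84:88,228:325].mean(0).round(0)[:16],g[84:88,228:325].mean(0).round(0)[-16:])
d=np.array([-.0906,.9959,0]);O=np.array([.5494,-.0869,0])
for v in (82,91,99,99.5,100,106):
    print(v,[round(float((plane("wrist",270,v,z,s)-O)@d*1e3),1) for z in(.036,.05,.062)])
for y,z in((136,.062),(136,.036),(206,.062),(206,.012)): print(y,z,proj("wrist",O+d*y/1e3+[0,0,z],s))
```

```text
col prof rows 76-110 at 262-268 [118. 117. 116. 118. 118. 117. 120. 126. 129. 127. 127. 126. 124. 115.
  91.  73.  72.  86. 103. 111. 114. 109.  90.  58.  27.  22.  25.  22.
  17.  22.  50.  90. 110. 111. 110. 110.]
cols wall [112. 113. 114. 112. 112. 111. 118. 125. 129. 130. 128. 128. 126. 116.
  93.  76.  72.  82.  99. 106. 109. 105.  89.  58.  30.  22.  20.  23.
  25.  24.  49.  87. 106. 104. 100. 102.]
row pad [124. 124. 128. 129. 123.  88.  58.  48.  28.  10.  18.  18.  25.  22.
  20.  20.  21.  23.  18.  25.  26.  24.  22.  23.  18.  25.  22.  20.
  23.  20.  26.  24.  28.  17.  25.  20.  25.  22.  25.  21.  18.  16.
  36.  50.  59.  93. 124. 127. 131. 127. 126. 129.]
row wall [126. 123. 121. 123. 126. 125. 123. 114. 116. 122. 126. 125. 125. 127.
 125. 126.] [129. 130. 129. 128. 128. 128. 128. 124. 115. 122. 127. 122. 140. 193.
 206. 209.]
82 [159.2, 158.2, 157.4]
91 [152.4, 151.7, 151.1]
99 [146.3, 145.8, 145.5]
99.5 [145.9, 145.5, 145.1]
100 [145.5, 145.1, 144.8]
106 [140.8, 140.7, 140.5]
136 0.062 [271.8281 112.311 ]
136 0.036 [271.8935 112.1658]
206 0.062 [272.2331   8.0456]
206 0.012 [272.2925  24.3664]
```

```bash
python3 -m pendant '[[0,[0.45,-4.9,0],[0,0,0]],[0,[0.45,-4.9,0],[0,0,0]],[0,[0.45,-4.9,0],[0,0,0]],[0,[0.45,-4.8,0],[0,0,0]],[0,[0,0,-3],[0,0,0]]]'
python3 -m pendant '[[0,[0,0,-4.5],[0,0,0]],[0,[0,0,-3.2],[0,0,0]],[0,[0,0,-0.8],[0,0,0]],[0,[0,0,0],[0,0,0]],[0,[0,0,0],[0,0,0]]]'
```

```text
time: 13.1
tool_pos: [0.5625, -0.2193, 0.1763]
orientation: [2.115, 2.308, 0.0]
contact_force: [0.6, 0.5, 0.2]
gripper_width: 0.0001
gripper_force: 0.0
time: 13.6
tool_pos: [0.5619, -0.2116, 0.0895]
orientation: [2.111, 2.322, 0.001]
contact_force: [-0.1, -0.4, 1.0]
gripper_width: -0.0003
gripper_force: 0.0
```

```bash
python3 -m pendant '[[0,[-0.09,1.0,-0.2],[0,0,0]],[0,[-0.04,0.4,0],[0,0,0]],[0,[-0.04,0.4,0],[0,0,0]],[0,[-0.04,0.4,0],[0,0,0]],[0,[-0.04,0.4,0],[0,0,0]]]'
python3 -m pendant '[[0,[-0.04,0.4,0],[0,0,0]],[0,[-0.04,0.4,0],[0,0,0]],[0,[-0.04,0.4,0],[0,0,0]],[0,[-0.04,0.4,0],[0,0,0]],[0,[-0.04,0.4,0],[0,0,0]]]'
python3 -m pendant '[[0,[-0.04,0.4,0],[0,0,0]],[0,[-0.04,0.4,0],[0,0,0]],[0,[-0.04,0.4,0],[0,0,0]],[0,[0,0,2],[0,0,0]],[0,[0,0,4.5],[0,0,0]]]'
python3 -m pendant '[[4.5,[0,0,4.0],[0,0,0]],[4.5,[0,1.5,0],[0,0,0.1]],[4.5,[0,0,0],[0,0,0.1]],[4.5,[0,0,0],[0,0,0]],[4.5,[0,0,0],[0,0,0]]]'
python3 - <<'E'
from h import *
import pickle
s=robot.state(); im=robot.get_image("wrist")[:,:,::-1]; cv2.imwrite("pics/w6.png",im); pickle.dump(s,open("w6.pkl","wb"))
print(s["time"],s["tool_pos"],np.degrees(yaw(s)))
E
```

```text
time: 14.1
tool_pos: [0.5585, -0.1843, 0.0859]
orientation: [2.111, 2.325, 0.001]
contact_force: [0.5, -0.2, 1.1]
gripper_width: -0.0
gripper_force: 0.3
time: 14.6
tool_pos: [0.5561, -0.1643, 0.0852]
orientation: [-2.112, -2.325, 0.0]
contact_force: [0.1, 0.6, 0.3]
gripper_width: -0.0001
gripper_force: 0.1
time: 15.1
tool_pos: [0.552, -0.1512, 0.1457]
orientation: [-2.105, -2.318, 0.006]
contact_force: [0.8, -0.5, 0.1]
gripper_width: -0.0001
gripper_force: 0.0
time: 15.6
tool_pos: [0.5548, -0.1376, 0.19]
orientation: [-1.872, -2.522, 0.0]
contact_force: [0.1, 0.4, 0.7]
gripper_width: 0.0452
gripper_force: 0.0
15.6 [ 0.5548 -0.1376  0.19  ] 16.84606340634732
```

View pics/w6.png

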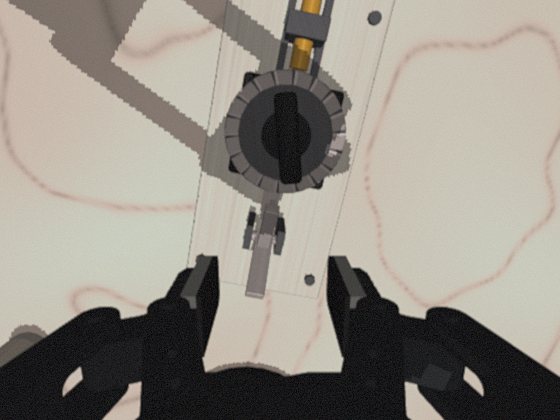

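Run:
```python
from h import *
import pickle
d=np.array([-.0906,.9959,0]);O=np.array([.5494,-.0869,0])
for n in("w6","w3"):
    s=pickle.load(open(n+".pkl","rb"))
    print(n,"in tab",proj("wrist",O-d*.085+[0,0,.099],s),"out tab end",proj("wrist",O-d*.137+[0,0,.047],s),"armtip in",proj("wrist",O-d*.043+[0,0,.055],s),"arm top out",proj("wrist",O-d*.094+[0,0,.098],s))
    if n=="w6":
        a,b=plane("wrist",286,94,.106,s),plane("wrist",291,182,.106,s); print(np.linalg.norm(a-b),(a+b)/2,"bar ang",np.degrees(np.arctan2(*(a-b)[1::-1])))
```

```text
w6 in tab [259.651  260.5036] out tab end [250.0814 291.7009] armtip in [272.065  188.6264] arm top out [257.2089 271.7113]
0.052810560205077094 [ 0.5511 -0.0873  0.106 ] bar ang 110.79209813755648
w3 in tab [279.7933 244.2452] out tab end [292.1716 275.3395] armtip in [266.8162 181.0051] arm top out [282.5921 254.4126]
```

The view shows the tab still reaching to (256,297), so the pawl is still out. The finger evidently slid over the arm's end. I'll repeat the push lower, at a TCP height of about 76 mm.

```bash
python3 -m pendant '[[0,[0.25,-3.4,0],[0,0,-0.1]],[0,[0.25,-3.4,0],[0,0,-0.1]],[0,[0,0,-4.5],[0,0,0]],[0,[0,0,-4.5],[0,0,0]],[0,[0,0,-2.4],[0,0,0]]]'
python3 -m pendant '[[0,[0,0,0],[0,0,0]],[0,[0,0,0],[0,0,0]],[0,[-0.04,0.4,0],[0,0,0]],[0,[-0.04,0.4,0],[0,0,0]],[0,[-0.04,0.4,0],[0,0,0]]]'
python3 -m pendant '[[0,[-0.04,0.4,0],[0,0,0]],[0,[-0.04,0.4,0],[0,0,0]],[0,[-0.04,0.4,0],[0,0,0]],[0,[-0.04,0.4,0],[0,0,0]],[0,[-0.04,0.4,0],[0,0,0]]]'
python3 -m pendant '[[0,[-0.04,0.4,0],[0,0,0]],[0,[-0.04,0.4,0],[0,0,0]],[0,[-0.04,0.4,0],[0,0,0]],[0,[-0.04,0.4,0],[0,0,0]],[0,[-0.04,0.4,0],[0,0,0]]]'
python3 -c '
from h import *
import pickle
s=robot.state(); im=robot.get_image("side")[:,:,::-1]; cv2.imwrite("pics/s7.png",cv2.resize(im[185:305,240:360],(480,480),interpolation=2));print(s["tool_pos"])'
```

```text
time: 16.15
tool_pos: [0.5596, -0.2082, 0.0743]
orientation: [2.115, 2.32, -0.004]
contact_force: [0.9, 0.1, 0.3]
gripper_width: -0.0003
gripper_force: 0.0
time: 16.65
tool_pos: [0.5597, -0.1936, 0.0781]
orientation: [2.11, 2.323, 0.001]
contact_force: [0.1, -1.7, -0.3]
gripper_width: -0.0004
gripper_force: 0.4
time: 17.15
tool_pos: [0.5566, -0.1732, 0.0761]
orientation: [-2.112, -2.325, 0.0]
contact_force: [0.3, -1.1, -0.5]
gripper_width: 0.0
gripper_force: 0.1
time: 17.65
tool_pos: [0.5548, -0.1533, 0.0763]
orientation: [-2.112, -2.325, -0.0]
contact_force: [0.3, -0.2, -0.3]
gripper_width: 0.0
gripper_force: 0.0
[ 0.5548 -0.1533  0.0763]
```

View pics/s7.png

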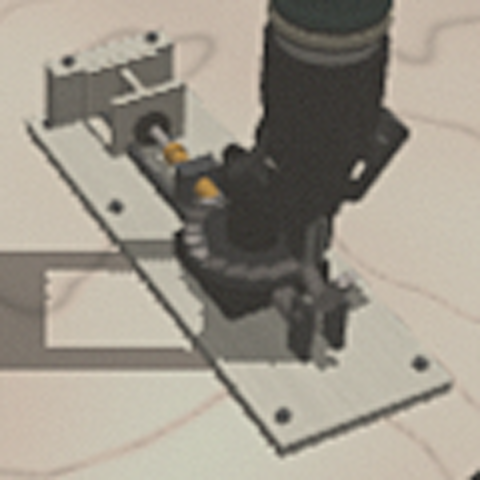

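The side crop shows the tab standing upright at about (318,240) and the arm reaching to the wheel at (290,290), so the pawl is in. I'll lift straight up, confirm this numerically and measure the bar angle.

```bash
python3 -m pendant '[[0,[0,0,2.0],[0,0,0]],[0,[0,0,4.5],[0,0,0]],[4.5,[0,0,4.5],[0,0,0.12]],[4.5,[0,1.5,2],[0,0,0.12]],[4.5,[0,0,0],[0,0,0.05]]]'
python3 -m pendant '[[4.5,[0,0,0],[0,0,0]],[4.5,[0,0,0],[0,0,0]]]'
python3 - <<'E'
from h import *
import pickle
s=robot.state(); im=robot.get_image("wrist")[:,:,::-1]; cv2.imwrite("pics/w8.png",im); pickle.dump(s,open("w8.pkl","wb"))
print(s["time"],s["tool_pos"],np.degrees(yaw(s)))
g=cv2.cvtColor(im,cv2.COLOR_BGR2GRAY).astype(int)
d=np.array([-.0906,.9959,0]);O=np.array([.5510,-.0872,0])
g6=cv2.cvtColor(cv2.imread("pics/w6.png"),cv2.COLOR_BGR2GRAY).astype(int); s6=pickle.load(open("w6.pkl","rb"))
for nm,gg,ss in(("w6",g6,s6),("w8",g,s)):
    for y in(-100,-110,-120,-128,-134):
        u,v=proj("wrist",O+d*y/1e3+[0,0,.047],ss).round().astype(int); print(nm,y,(u,v),gg[v-1:v+2,u-16:u+17:2].mean(0).round().astype(int))
k=proj("wrist",O+[0,0,.106],s); print("knob",k)
for dv in(-34,-28,-22,22,28,34):
    v=int(k[1]+dv); row=g[v-1:v+2,int(k[0])-40:int(k[0])+41].mean(0); b=np.where(row<34)[0]; print(v,b.min()+int(k[0])-40,b.max()+int(k[0])-40,len(b))
E
```

```text
time: 18.2
tool_pos: [0.5571, -0.1382, 0.2123]
orientation: [1.743, 2.602, 0.005]
contact_force: [0.3, -0.5, -0.0]
gripper_width: 0.0434
gripper_force: 0.0
time: 18.4
tool_pos: [0.5545, -0.1386, 0.2056]
orientation: [-1.755, -2.604, 0.001]
contact_force: [1.2, -0.4, 0.1]
gripper_width: 0.0448
gripper_force: 0.0
18.4 [ 0.5545 -0.1386  0.2056] 22.046274957033216
w6 -100 (np.int64(260), np.int64(253)) [202 197 195 198 143 114 120 116 119 121 124 119 114 144 194 115  91]
w6 -110 (np.int64(258), np.int64(264)) [203 195 193 198 140 117 118 119 120 121 121 119 118 131 198 198 196]
w6 -120 (np.int64(256), np.int64(275)) [199 194 194 196 139 114 118 119 118 121 121 119 116 120 193 199 195]
w6 -128 (np.int64(254), np.int64(283)) [195 193 188 194 174 110 116 118 119 119 123 120 119 116 173 200 196]
w6 -134 (np.int64(253), np.int64(289)) [198 196 198 199 176 113 117 118 117 121 123 122 119 115 158 188 187]
w8 -100 (np.int64(257), np.int64(244)) [199 190 190 193 192  85  65  69  68  66  66  66  66  64  87  76  81]
w8 -110 (np.int64(254), np.int64(255)) [197 191 190 189 198 143 152 155 155 157 157 163 165 163 152 150 194]
w8 -120 (np.int64(250), np.int64(265)) [197 193 190 191 193 195 193 192 189 194 191 194 195 194 194 194 191]
w8 -128 (np.int64(248), np.int64(273)) [189 185 189 187 191 193 194 192 191 192 190 194 192 192 196 194 190]
w8 -134 (np.int64(246), np.int64(279)) [192 194 194 193 194 194 193 194 189 189 186 185 186 184 191 191 193]
knob [295.6733 137.7953]
103 284 306 23
109 284 306 23
115 279 306 28
159 283 304 22
165 283 304 22
171 283 304 22
```

The plate shows bright where the tab used to lie, so the pawl is in. The bar is at about -1.84 rad. Now I'll grip the knob.

```bash
python3 -m pendant '[[4.5,[-0.25,2.6,-2],[0,0,-0.03]],[4.5,[-0.2,2.5,-4],[0,0,0]],[4.5,[0,0,-4.2],[0,0,0]],[4.5,[0,0,-2.0],[0,0,0]],[4.5,[0,0,-0.6],[0,0,0]]]' >/dev/null
python3 -m pendant '[[4.5,[0,0,0],[0,0,0]],[4.5,[0,0,0],[0,0,0]],[4.5,[0,0,0],[0,0,0]]]'
```

```text
time: 19.25
tool_pos: [0.5517, -0.0883, 0.0804]
orientation: [1.792, 2.576, 0.002]
contact_force: [-0.3, -0.7, -0.0]
gripper_width: 0.0452
gripper_force: 0.0
```

```bash
python3 -m pendant '[[4.5,[-0.2,0.12,-0.35],[0,0,0]],[4.5,[0,0,0],[0,0,0]],[0,[0,0,0],[0,0,0]],[0,[0,0,0],[0,0,0]],[0,[0,0,0],[0,0,0]]]' >/dev/null
python3 -m pendant '[[0,[0,0,0],[0,0,0]]]' >/dev/null
python3 -c 'from h import *; feel(6)'
```

```text
t 20.10 tz -0.0095 +- 0.031 F [2.86 1.58 0.42] yaw 20.41 knob -1.8362 pos [ 0.549  -0.0863  0.0752] w 0.0131 gf 60.9
```

```bash
python3 -m pendant '[[0,[0.05,0,0],[0,0,-0.045]],[0,[0,0,0],[0,0,-0.045]],[0,[0,0,0],[0,0,-0.045]],[0,[0,0,0],[0,0,0]]]' >/dev/null
python3 -c 'from h import *; feel(8)'
python3 -m pendant '[[0,[0,0,0],[0,0,-0.05]],[0,[0,0,0],[0,0,-0.05]],[0,[0,0,0],[0,0,-0.05]],[0,[0,0,0],[0,0,-0.05]],[0,[0,0,0],[0,0,-0.05]]]' >/dev/null
python3 -m pendant '[[0,[0,0,0],[0,0,-0.05]],[0,[0,0,0],[0,0,-0.05]],[0,[0,0,0],[0,0,0]]]' >/dev/null
python3 -c 'from h import *; feel(12)'
```

```text
t 20.85 tz 0.0048 +- 0.029 F [2.16 2.33 2.55] yaw 12.7 knob -1.7017 pos [ 0.5491 -0.0863  0.0752] w 0.0134 gf 61.2
t 22.20 tz -0.0187 +- 0.024 F [4.03 3.22 2.69] yaw -7.33 knob -1.3522 pos [ 0.5494 -0.0863  0.0752] w 0.0134 gf 61.2
```

```bash
python3 -m pendant '[[4.5,[0,0,0],[0,0,0]],[4.5,[0,0,0],[0,0,0]],[4.5,[0,0,4],[0,0,0]],[4.5,[0,0,4.5],[0,0,0.1]],[4.5,[0,0,4.2],[0,0,0.123]]]' >/dev/null
python3 -m pendant '[[4.5,[-0.35,3.5,0],[0,0,0]],[4.5,[-0.35,3.5,0],[0,0,0]],[4.5,[0,0,0],[0,0,0]],[4.5,[0,0,0],[0,0,0]],[4.5,[0,0,0],[0,0,0]]]' >/dev/null
cat > pad.py <<'E'
from h import *
import pickle
d=np.array([-.0906,.9959,0]);O=np.array([.5494,-.0869,0])
def edge(p,v0,v1,lvl):  # crossings of level between rows, with y in mm
    return [v0+i+(lvl-p[i])/(p[i+1]-p[i]) for i in range(v1-v0-1) if (p[i]-lvl)*(p[i+1]-lvl)<0]
def meas(f,s):
    im=cv2.imread(f); g=cv2.cvtColor(im,cv2.COLOR_BGR2GRAY).astype(float)
    yy=lambda v,z:round(float((plane("wrist",272,v,z,s)-O)@d*1e3),2)
    u=int(round(proj("wrist",O+d*.146+[0,0,.05],s)[0]))
    P=np.r_[g[60:125,u-12:u-5].mean(1)][:]; Q=g[60:125,u+7:u+14].mean(1); P=(P+Q)/2
    pe=edge(P,60,125,60); we=edge(P,60,125,100)
    sat=cv2.cvtColor(im,cv2.COLOR_BGR2HSV)[:,:,1].astype(float); B=sat[115:200,u-4:u+5].mean(1); be=edge(B,115,200,120)
    print(f,"u",u,"pad edges",[(round(v,2),yy(v,.05)) for v in pe],"wall/100",[(round(v,2),yy(v,.062)) for v in we],"brass",[(round(v,2),yy(v,.044)) for v in be])
    return P
E
python3 - <<'E'
from pad import *
s=robot.state(); im=robot.get_image("wrist")[:,:,::-1]; cv2.imwrite("pics/w9.png",im); pickle.dump(s,open("w9.pkl","wb"))
print(s["time"],s["tool_pos"],np.degrees(yaw(s)))
meas("pics/w5.png",pickle.load(open("w5.pkl","rb")))
P=meas("pics/w9.png",s); print(P[15:50].round())
E
```

```text
23.2 [ 0.5414 -0.0175  0.201 ] 5.3482502294872285
pics/w5.png u 272 pad edges [(np.float64(99.1), 145.78), (np.float64(106.12), 140.58)] wall/100 [(np.float64(89.65), 152.07), (np.float64(93.48), 149.39), (np.float64(107.02), 139.81)] brass [(np.float64(143.08), 111.84), (np.float64(177.12), 83.95), (np.float64(197.45), 66.61)]
pics/w9.png u 274 pad edges [(np.float64(89.75), 151.46), (np.float64(98.22), 145.29)] wall/100 [(np.float64(88.24), 151.89), (np.float64(99.08), 144.31)] brass [(np.float64(134.76), 117.44), (np.float64(169.24), 89.62), (np.float64(189.64), 72.49)]
[125. 125. 125. 125. 124. 119. 123. 128. 129. 128. 126. 125. 122. 106.
  81.  53.  30.  21.  22.  24.  21.  21.  18.  49.  98. 120. 124. 122.
 121. 122. 121. 123. 122. 121. 121.]
```

Compared with the free view, the brass nose moved on by about 5.7 mm and the pad only about 4.8 mm. The pad is therefore just touching or lightly pressing at click n=-4 (-1.406). That fits the spring-back stop at -1.276 minus the residual. I'll make one more click, to n=-3 at -1.057, and check the compression.

```bash
python3 -m pendant '[[4.5,[0.4,-3.5,0],[0,0,-0.11]],[4.5,[0.4,-3.5,-2],[0,0,-0.11]],[4.5,[0,0,-4.3],[0,0,0]],[4.5,[0,0,-4.0],[0,0,0]],[4.5,[0,0,-1.8],[0,0,0]]]' >/dev/null
python3 -m pendant '[[4.5,[0,0,0],[0,0,0]],[4.5,[0,0,0],[0,0,0]],[4.5,[0,0,0],[0,0,0]]]'
python3 -c 'from h import *; feel(2)'
```

```text
time: 24.05
tool_pos: [0.5512, -0.0873, 0.083]
orientation: [2.355, 2.074, 0.003]
contact_force: [-0.8, -0.2, -0.1]
gripper_width: 0.0448
gripper_force: 0.0
t 24.10 tz -0.0203 +- 0.019 F [-0.18 -0.26 -0.28] yaw -7.24 knob -1.3536 pos [ 0.5513 -0.0872  0.0831] w 0.0445 gf 0.0
```

```bash
python3 -m pendant '[[4.5,[-0.18,0.06,-0.65],[0,0,0]],[4.5,[0,0,0],[0,0,0]],[0,[0,0,0],[0,0,0]],[0,[0,0,0],[0,0,0]],[0,[0,0,0],[0,0,0]]]' >/dev/null
python3 -m pendant '[[0,[0,0,0],[0,0,0]]]' >/dev/null
python3 -c 'from h import *; feel(8)'
r(){ python3 -c 'from h import *; feel(1)' | cut -c1-90; }
python3 -m pendant '[[0,[0,0,0],[0,0,-0.04]],[0,[0,0,0],[0,0,-0.04]]]' >/dev/null; r
python3 -m pendant '[[0,[0,0,0],[0,0,-0.04]]]' >/dev/null; r
python3 -m pendant '[[0,[0,0,0],[0,0,-0.04]]]' >/dev/null; r
python3 -m pendant '[[0,[0,0,0],[0,0,-0.04]]]' >/dev/null; r
python3 -m pendant '[[0,[0,0,0],[0,0,-0.04]]]' >/dev/null; r
python3 -m pendant '[[0,[0,0,0],[0,0,-0.04]]]' >/dev/null; r
python3 -m pendant '[[0,[0,0,0],[0,0,-0.04]]]' >/dev/null; r
python3 -m pendant '[[0,[0,0,0],[0,0,-0.03]],[0,[0,0,0],[0,0,0]]]' >/dev/null
python3 -c 'from h import *; feel(12)'
```

```text
t 25.05 tz 0.0085 +- 0.028 F [ 5.27 -0.34 -1.82] yaw -7.21 knob -1.3541 pos [ 0.5494 -0.086   0.0748] w 0.0133 gf 61.2
t 25.25 tz 0.1024 +- 0.0 F [ 5.74 -0.44 -0.43] yaw -11.88 knob -1.2728 pos [ 0.5495 -0.086
t 25.35 tz 0.1122 +- 0.0 F [ 6.55  0.34 -2.2 ] yaw -14.17 knob -1.2327 pos [ 0.5496 -0.086
t 25.45 tz 0.1242 +- 0.0 F [ 5.68 -1.05 -1.91] yaw -16.46 knob -1.1928 pos [ 0.5496 -0.086
t 25.55 tz 0.1651 +- 0.0 F [ 5.97 -0.49 -2.49] yaw -18.75 knob -1.1527 pos [ 0.5497 -0.086
t 25.65 tz 0.1415 +- 0.0 F [ 5.72 -0.84 -2.84] yaw -21.04 knob -1.1128 pos [ 0.5497 -0.086
t 25.75 tz 0.1343 +- 0.0 F [ 6.34 -1.04 -3.02] yaw -23.33 knob -1.0728 pos [ 0.5498 -0.086
t 25.85 tz 0.1701 +- 0.0 F [ 6.56 -0.62 -2.16] yaw -25.62 knob -1.0329 pos [ 0.5498 -0.086
t 26.60 tz 0.0625 +- 0.029 F [ 6.61 -0.44 -2.46] yaw -27.26 knob -1.0042 pos [ 0.5498 -0.0861  0.0748] w 0.0131 gf 61.1
```

The moving torque rises along about 0.24 Nm/rad, which puts first touch near -1.45 to -1.5. Click n=-4 was therefore click one and n=-3 is click two. I'll nudge it slightly to be sure the pawl drops, then release and check.

```bash
python3 -m pendant '[[0,[0,0,0],[0,0,-0.02]],[0,[0,0,0],[0,0,0]],[4.5,[0,0,0],[0,0,0]],[4.5,[0,0,0],[0,0,0]],[4.5,[0,0,2]  ,[0,0,0]]]' >/dev/null
python3 -m pendant '[[4.5,[0,0,4.2],[0,0,0.14]],[4.5,[0,0,4.3],[0,0,0.14]],[4.5,[0,0,2.2],[0,0,0.14]],[4.5,[-0.35,3.5,0],[0,0,0.14]],[4.5,[-0.35,3.5,0],[0,0,0.03]]]' >/dev/null
python3 -m pendant '[[4.5,[0,0,0],[0,0,0]],[4.5,[0,0,0],[0,0,0]],[4.5,[0,0,0],[0,0,0]]]'
python3 - <<'E'
from pad import *
s=robot.state(); im=robot.get_image("wrist")[:,:,::-1]; cv2.imwrite("pics/w10.png",im); pickle.dump(s,open("w10.pkl","wb"))
print(s["time"],s["tool_pos"],np.degrees(yaw(s)))
meas("pics/w9.png",pickle.load(open("w9.pkl","rb")))
P=meas("pics/w10.png",s)
# bar direction on the knob
g=cv2.GaussianBlur(cv2.cvtColor(im,cv2.COLOR_BGR2GRAY),(3,3),0); k=proj("wrist",[.551,-.0872,.106],s)
m=(g<34).astype(np.uint8); c=np.zeros_like(m); cv2.circle(c,tuple(int(x) for x in k),40,1,-1); cv2.circle(c,tuple(int(x) for x in k),22,0,-1); m*=c
ys,xs=np.where(m); l=cv2.fitLine(np.c_[xs,ys].astype(np.float32),cv2.DIST_HUBER,0,.01,.01).ravel()
a,b=plane("wrist",*(l[2:]+30*l[:2]),.106,s),plane("wrist",*(l[2:]-30*l[:2]),.106,s); t=np.degrees(np.arctan2(*(a-b)[1::-1]))%180
print(k,len(xs),l,"bar",t,"knob",-np.radians(t-5.2))
E
```

```text
time: 27.9
tool_pos: [0.5408, -0.0166, 0.2011]
orientation: [-2.115, -2.322, 0.001]
contact_force: [-0.1, -0.6, 0.4]
gripper_width: 0.0447
gripper_force: 0.0
27.9 [ 0.5408 -0.0166  0.2011] 5.342793280448175
pics/w9.png u 274 pad edges [(np.float64(89.75), 151.46), (np.float64(98.22), 145.29)] wall/100 [(np.float64(88.24), 151.89), (np.float64(99.08), 144.31)] brass [(np.float64(134.76), 117.44), (np.float64(169.24), 89.62), (np.float64(189.64), 72.49)]
pics/w10.png u 274 pad edges [(np.float64(91.01), 151.55), (np.float64(99.52), 145.33)] wall/100 [(np.float64(89.66), 151.89), (np.float64(100.64), 144.2)] brass [(np.float64(131.86), 120.71), (np.float64(166.41), 92.94), (np.float64(186.86), 75.84)]
[275.7351 307.3285] 820 [  0.345   -0.9386 272.2088 293.8774] bar 76.92205825998023 knob -1.2517860629438502
```

The pad's rear edge did not move between the last two clicks and the brass went on by 3.3 mm. So the pawl holds at n=-3 (about -1.06) and the pad is pressed. The compression of about 4.2 mm is close to the one-click boundary. To remove parallax, I'll look again with the camera shifted so that the pad and nose fall on the same pixels as in the free picture.

```bash
cat > pad2.py <<'E'
from pad import *
import sys
def half(p,v0,up):  # half-level crossing of a step profile; p dark->bright if up
    lo,hi=np.percentile(p,10),np.percentile(p,90); return edge(p,v0,v0+len(p),(lo+hi)/2)
def m2(im,s):
    g=cv2.cvtColor(im,cv2.COLOR_BGR2GRAY).astype(float); sat=cv2.cvtColor(im,cv2.COLOR_BGR2HSV)[:,:,1].astype(float)
    yy=lambda v,z:float((plane("wrist",272,v,z,s)-O)@d*1e3)
    u=int(round(proj("wrist",O+d*.146+[0,0,.05],s)[0]))
    c=[*range(u-12,u-5),*range(u+7,u+14)]
    P=g[:,c].mean(1); i=85+int(np.argmin(P[85:115])); 
    while P[i+1]<35: i+=1
    pr=half(P[i-3:i+7],i-3,1)[0]
    B=sat[:,u-4:u+5].mean(1); bf=half(B[118:152],118,1)[0]
    W=P[76:92]; wt=edge(W,76,92,100)[0]
    bol=[]
    for x0 in(u-57,u+59):
        v0=int(proj("wrist",O+d*.105+[0,0,.012],s)[1]); r=(g[v0-25:v0+30,x0-12:x0+13]<60).astype(np.uint8); mm=cv2.moments(r,True); bol.append(v0-25+mm["m01"]/max(mm["m00"],1))
    return np.array([pr,yy(pr,.05),bf,yy(bf,.044),wt,yy(wt,.062),bol[0],yy(bol[0],.012),bol[1],yy(bol[1],.012)])
if __name__=="__main__":
    s=pickle.load(open("w5.pkl","rb")); print("w5 pad,brass,wall,bolts (row,y):",m2(cv2.imread("pics/w5.png"),s).round(2))
    r=[]
    for k in range(4):
        s=robot.state(); im=np.ascontiguousarray(robot.get_image("wrist")[:,:,::-1]); r.append(m2(im,s))
    print(s["time"],s["tool_pos"],s["orientation"]); print(np.mean(r,0).round(2)); print(np.std(r,0).round(2))
E
python3 -m pendant '[[4.5,[0.15,0.03,0.12],[0,0,0]],[4.5,[0,0,0],[0,0,0]],[4.5,[0,0,0],[0,0,0]]]' >/dev/null; python3 pad2.py
python3 -m pendant '[[4.5,[-0.04,0.5,0],[0,0,0]],[4.5,[0,0,0],[0,0,0]],[4.5,[0,0,0],[0,0,0]]]' >/dev/null; python3 pad2.py | tail -n +2
python3 -m pendant '[[4.5,[-0.04,0.4,0],[0,0,0]],[4.5,[0,0,0],[0,0,0]],[4.5,[0,0,0],[0,0,0]]]' >/dev/null; python3 pad2.py| tail -n +2
```

```text
w5 pad,brass,wall,bolts (row,y): [106.38 140.39 142.71 112.14  89.65 152.07 154.37  99.07 154.54  98.92]
28.4 [ 0.5426 -0.0158  0.2025] [-2.115  -2.3229  0.    ]
[100.45 145.17 132.11 120.92  90.48 151.88 154.97  98.91 154.79  99.06]
[0.06 0.08 0.17 0.03 0.18 0.04 0.1  0.08 0.12 0.02]Traceback (most recent call last):
  File "pad2.py", line 23, in <module>
    s=robot.state(); im=np.ascontiguousarray(robot.get_image("wrist")[:,:,::-1]); r.append(m2(im,s))
                                                                                           ~~^^^^^^
  File "pad2.py", line 14, in m2
    W=P[76:92]; wt=edge(W,76,92,100)[0]
                   ~~~~~~~~~~~~~~~~~^^^
IndexError: list index out of range
Traceback (most recent call last):
  File "pad2.py", line 23, in <module>
    s=robot.state(); im=np.ascontiguousarray(robot.get_image("wrist")[:,:,::-1]); r.append(m2(im,s))
                                                                                           ~~^^^^^^
  File "pad2.py", line 14, in m2
    W=P[76:92]; wt=edge(W,76,92,100)[0]
                   ~~~~~~~~~~~~~~~~~^^^
IndexError: list index out of range
```

```bash
sed -i 's/W=P\[76:92\]; wt=edge(W,76,92,100)\[0\]/wt=(edge(P[76:105],76,105,100)+[90])[0]/; s/bf=half(B\[118:152\],118,1)/bf=half(B[125:159],125,1)/' pad2.py
python3 pad2.py
python3 -m pendant '[[4.5,[0.04,-0.4,0],[0,0,0]],[4.5,[0,0,0],[0,0,0]],[4.5,[0,0,0],[0,0,0]]]' >/dev/null; python3 pad2.py| tail -n +2
```

```text
w5 pad,brass,wall,bolts (row,y): [106.38 140.39 142.73 112.12  89.65 152.07 154.37  99.07 154.54  98.92]
29.3 [ 0.5418 -0.0067  0.2025] [2.1146 2.3232 0.0001]
[112.19 145.82 143.71 121.09 103.54 152.06 165.21  99.   165.12  99.08]
[0.11 0.05 0.05 0.02 0.03 0.03 0.04 0.06 0.04 0.06]
29.8 [ 0.5421 -0.0106  0.2025] [2.1147 2.3233 0.0001]
[107.04 145.55 138.62 121.03  97.86 151.96 160.87  98.84 160.72  98.97]
[0.15 0.07 0.12 0.03 0.15 0.04 0.12 0.06 0.13 0.07]
```

With matched pixels, the nose has travelled 8.93 mm and the pad only 5.15 mm since the free picture. The compression is about 3.75 mm, less than one 4.0 mm click. So touch is near -1.385, just past n=-4. The current click (n=-3) was the first to press, and click two is n=-2 at -0.708. I'll regrip for one more click.

```bash
python3 -m pendant '[[4.5,[0.35,-3.8,0],[0,0,-0.13]],[4.5,[0.35,-3.8,0],[0,0,-0.13]],[4.5,[0,0,-2.5],[0,0,-0.13]],[4.5,[0,0,-2.5],[0,0,-0.127]],[4.5,[0,0,-4],[0,0,0]]]' >/dev/null
python3 -m pendant '[[4.5,[0,0,-2.5],[0,0,0]],[4.5,[0,0,-0.6],[0,0,0]],[4.5,[0,0,0],[0,0,0]],[4.5,[0,0,0],[0,0,0]]]' >/dev/null
python3 -c 'from h import *; feel(2)'
```

```text
t 30.80 tz -0.0105 +- 0.014 F [0.77 0.22 0.22] yaw -24.23 knob -1.0571 pos [ 0.5505 -0.0869  0.0837] w 0.0453 gf 0.0
```

```bash
python3 -m pendant '[[4.5,[-0.13,0.05,-0.75],[0,0,0]],[4.5,[0,0,0],[0,0,0]],[0,[0,0,0],[0,0,0]],[0,[0,0,0],[0,0,0]],[0,[0,0,0],[0,0,0]]]' >/dev/null
python3 -m pendant '[[0,[0,0,0],[0,0,0]]]' >/dev/null
python3 -c 'from h import *; feel(6)'
r(){ python3 -c 'from h import *; feel(1)' | cut -c1-95; }
python3 -m pendant '[[0,[0,0,0],[0,0,-0.04]],[0,[0,0,0],[0,0,-0.04]]]' >/dev/null; r
python3 -m pendant '[[0,[0,0,0],[0,0,-0.04]]]' >/dev/null; r
python3 -m pendant '[[0,[0,0,0],[0,0,-0.04]]]' >/dev/null; r
python3 -m pendant '[[0,[0,0,0],[0,0,-0.04]]]' >/dev/null; r
python3 -m pendant '[[0,[0,0,0],[0,0,-0.04]]]' >/dev/null; r
python3 -m pendant '[[0,[0,0,0],[0,0,-0.04]]]' >/dev/null; r
python3 -m pendant '[[0,[0,0,0],[0,0,-0.04]]]' >/dev/null; r
python3 -m pendant '[[0,[0,0,0],[0,0,-0.04]]]' >/dev/null; r
python3 -m pendant '[[0,[0,0,0],[0,0,-0.04]],[0,[0,0,0],[0,0,0]]]' >/dev/null
python3 -c 'from h import *; feel(10)'
```

```text
t 31.65 tz 0.0691 +- 0.011 F [ 4.46 -2.11 -1.7 ] yaw -24.24 knob -1.057 pos [ 0.5495 -0.0868  0.0746] w 0.0133 gf 61.3
t 31.85 tz 0.2008 +- 0.0 F [ 4.73 -2.66 -1.01] yaw -28.9 knob -0.9756 pos [ 0.5495 -0.0868  0.0
t 31.95 tz 0.1533 +- 0.0 F [ 4.87 -2.   -1.37] yaw -31.19 knob -0.9356 pos [ 0.5495 -0.0868  0.
t 32.05 tz 0.2179 +- 0.0 F [ 4.61 -1.37 -1.51] yaw -33.49 knob -0.8956 pos [ 0.5495 -0.0868  0.
t 32.15 tz 0.1771 +- 0.0 F [ 5.3  -1.57 -1.56] yaw -35.78 knob -0.8556 pos [ 0.5495 -0.0868  0.
t 32.25 tz 0.1859 +- 0.0 F [ 5.14 -2.24 -0.67] yaw -38.06 knob -0.8157 pos [ 0.5495 -0.0868  0.
t 32.35 tz 0.2202 +- 0.0 F [ 5.16 -1.46 -2.25] yaw -40.36 knob -0.7757 pos [ 0.5495 -0.0868  0.
t 32.45 tz 0.2216 +- 0.0 F [ 4.89 -1.08 -2.04] yaw -42.65 knob -0.7356 pos [ 0.5496 -0.0869  0.
t 32.55 tz 0.1957 +- 0.0 F [ 4.7  -1.35 -2.16] yaw -44.94 knob -0.6957 pos [ 0.5496 -0.0869  0.
t 33.20 tz 0.1556 +- 0.03 F [ 4.82 -2.03 -1.93] yaw -47.15 knob -0.657 pos [ 0.5496 -0.0869  0.0746] w 0.0132 gf 61.2
```

```bash
python3 -m pendant '[[0,[0,0,0],[0,0,-0.01]],[0,[0,0,0],[0,0,0]],[4.5,[0,0,0],[0,0,0]],[4.5,[0,0,0],[0,0,0]],[4.5,[0,0,2]  ,[0,0,0]]]' >/dev/null
python3 -m pendant '[[4.5,[0,0,4.2],[0,0,0.14]],[4.5,[0,0,4.3],[0,0,0.14]],[4.5,[0,0,2.3],[0,0,0.14]],[4.5,[-0.37,4.1,0],[0,0,0.14]],[4.5,[-0.37,4.0,0],[0,0,0.14]]]' >/dev/null
python3 -m pendant '[[4.5,[0,0,0],[0,0,0.14]],[4.5,[0,0,0],[0,0,0.076]],[4.5,[0,0,0],[0,0,0]],[4.5,[0,0,0],[0,0,0]]]' >/dev/null
python3 pad2.py; cp pics/w10.png pics/x.png
python3 - <<'E'
from pad import *
s=robot.state(); im=robot.get_image("wrist")[:,:,::-1]; cv2.imwrite("pics/w12.png",im); meas("pics/w12.png",s)
E
```

```text
w5 pad,brass,wall,bolts (row,y): [106.38 140.4  142.73 112.14  89.65 152.09 154.37  99.09 154.54  98.94]
34.75 [ 0.5404 -0.0054  0.202 ] [-2.1289 -2.3101  0.    ]
[114.12 145.87 140.77 124.99  90.   163.08 167.77  98.24 166.03  99.83]
[0.18 0.05 0.2  0.05 0.   0.11 0.13 0.09 0.05 0.14]
pics/w12.png u 272 pad edges [(np.float64(106.62), 151.32), (np.float64(113.62), 146.08)] wall/100 [(np.float64(105.49), 152.0), (np.float64(114.75), 145.36)] brass [(np.float64(140.8), 124.8), (np.float64(175.07), 96.83), (np.float64(195.48), 79.5)]
```

```bash
python3 -c '
from station import robot
print(robot.state()["contact_force"],robot.state()["time"]); print(robot.job_done())'
```

```text
[ 0.66679475  0.8258355  -0.26562295] 34.85
the job is handed in; nothing more can be done
None
```

I backed the clamp off, flipped the pawl back in (it took a second push) and retightened to click two. The pawl holds the knob at about -0.71 rad, with roughly 14 N on the bracket by my estimate, and I handed the job in at 34.9 s. The click count is the one uncertain point: I measured first touch at about -1.385 rad, only 0.02 rad past a click, so if it came slightly earlier this is click three.

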